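# Unstack the radio batteries onto their charging pads

### The arm

A 6-joint arm with a two-finger parallel gripper is mounted at the origin on the work surface. World frame = base frame: x ahead of the robot, y to its left, z up, the work surface at z = 0. Lengths are in mm, angles in rad, forces in N, time in s.
With the tool pointing down it reaches from about 350 to 875 mm from the base axis. Payload 4.2 kg.
Tool frame: the origin (TCP) lies midway between the tips of the shut fingers; the grasp point (between the pads) lies 19 mm behind it (arm.grip_point_offset is the distance from the TCP to the grasp point, in mm); y points along the fingers, z is the direction in which the jaws open and shut, and the axes are right-handed (so a half turn about y gives the same grasp; the last joint's range is limited). The gripper opens to 85 mm and grips with 20 to 120 N. Pads are 22 mm wide; open, the fingers measure 114 mm over their backs; the gripper's body (76 mm by 85 mm) begins 54 mm behind the grasp point. The pads swing forward as they close: fully open they stand 13 mm farther back than shut.
Start: joints at [1.487, 0.385, 0.008, 0, -1.194, -0.259], TCP at [210.046, 588.626, 231.312] pointing down, gripper open.
Joint ranges: [-3.14, 3.14], [-1.21, 2.06], [-1.07, 1.41], [-3.16, 2.05], [-2.99, -0.16], [-3.1, 3.1]. Speed limits (rad/s): [2.79, 2.79, 3.14, 3.14, 3.14, 3.14].

### API

Orientations are given as a unit quaternion [x, y, z, w].
In Python, from bench import arm, optics, job_done, spotter gives the robot as it stands.
- The arm moves only by the tool jog_arm, never from a script. Its arguments are lists of equal length, an entry for each row: "translation": the shift along the tool's x, y, z in units of 50 mm (1.0 is 50 mm), a list of three; "rot": the turn, a rotation vector about the tool's x, y, z in units of 8 degrees (1.0 is 8 degrees), a list of three; "gripper": the opening, from 0 (shut) to 1 (fully open). A call has 1 to 20 rows; each row is the pose to reach, as a shift and turn from the pose measured when the call began, along the tool's axes at that moment; what a row does not reach only later rows make up. A row lasts 1/10 s, in which the tool goes at most 50 mm and 8.59 degrees, less where a joint would pass 70% of its speed; a pose out of reach is approached as far as the arm can. A call with a gripper value outside its range is refused whole. The fingers move at their own pace and stop on an object; the grip force is fixed at half the most. Time passes only in rows, so rows that repeat a pose let the fingers close. It gives the time, the measured TCP pose, the force and the opening at its end, in the units of the state.
- arm.read_state(): the state, without advancing time (a new reading comes with each control period).
- optics.get_image(name): name is "side" or "top" or "wrist"; returns a dict with "frame" (480x640x3 uint8, red, green, blue), "mtx" (3x3 intrinsics, pixels), "xyz" and "attitude" of the camera in the world; the wrist camera has in their place "T_tool_cam" (4x4, takes a point from camera to tool coordinates, whose origin is the TCP and whose axes are the tool frame's). Camera axes: x right, y down, z forward; pixel columns grow to the right and rows downward; lengths in mm; the calibration is good to about 2 mm. A picture is of the moment at which its call begins: read the wrist's pose just before it. There is no depth.
- job_done(): hands the job in, once; it reports no verdict.
Trained networks look in the newest picture that a camera, given by its name, has taken for a name from the list of things; names that differ only in an ending like _2 or _b are one class to them, and where a whole thing is asked for, a point or a joint stands for the part that bears it (a point fixed in the world has none). Each returns a list of dicts, best first, with "score" (0 to 1); they miss things now and then, are a little off and sometimes report something else, mostly with a low value. They report only what shows in the picture. A call takes as long as a camera call. They do not tell look-alikes from the thing itself.
- spotter.look_for(camera, thing): "centre" ([x, y, z] in mm, in the coordinates of the camera as it stood for that picture, good to about 4 mm: the middle of the surface that is visible of it).
The state is a dict: "clock": time; "joints": joint angles; "joint_vel": joint speeds; "joint_efforts": joint torques, N m; "position": TCP position; "ee_rot": TCP orientation; "contact_force": force on the tool from outside, world axes, zero at the start; "wrist_torque": the same for the moment, N m; "gripper_width": finger opening in mm.
Only numpy, scipy, OpenCV 4.12 (cv2) and the standard library are available. Lean on these libraries where they do the work, as an engineer would, in place of code of your own. Each camera call takes 0.05 s, during which the arm holds its last target. There are 200 camera calls.

### The job

The radio battery packs have come back in two piles: take the piles apart and lay each pack flat on the charging pad whose frame has the colour of its end caps, in the middle of the pad and lined up with it along its length. Never let a pack roll over onto its side, and leave every pack lying still and let go of.

Things in the scene. Friction and masses are not known exactly. Their poses are not given: they have to be found in the camera images.
- pack_red: the red one of the two small radio battery packs: olive block with dark ribs and both end caps (22 mm) red; 80 x 44 x 34 mm (x, y, z), about 0.25 kg, loose; starts lying on top of one of the two large packs (either one), roughly in its middle, turned up to 0.6 rad from it. Origin: centre of its underside; x along its length, z up. Its two ends are alike. Grip across its width.
- pack_white: the white one of the two small radio battery packs: olive block with dark ribs and both end caps (22 mm) white; 80 x 44 x 34 mm (x, y, z), about 0.25 kg, loose; starts lying on top of one of the two large packs (either one), roughly in its middle, turned up to 0.6 rad from it. Origin: centre of its underside; x along its length, z up. Its two ends are alike. Grip across its width.
- pack_blue: the blue one of the two large radio battery packs: olive block with dark ribs and both end caps (24 mm) blue; 130 x 56 x 40 mm (x, y, z), about 0.6 kg, loose; starts on the table as the bottom of a pile, with one small pack on top of it (its coloured ends stay in sight). Origin: centre of its underside; x along its length, z up. Its two ends are alike. Grip across its width.
- pack_yellow: the yellow one of the two large radio battery packs: olive block with dark ribs and both end caps (24 mm) yellow; 130 x 56 x 40 mm (x, y, z), about 0.6 kg, loose; starts on the table as the bottom of a pile, with one small pack on top of it (its coloured ends stay in sight). Origin: centre of its underside; x along its length, z up. Its two ends are alike. Grip across its width.
- pad_red: the charging pad for the red pack: flat black plate with a red frame round its edge and a thin grey outline of the small pack in its middle; 150 x 84 x 6 mm (x, y, z), fixed to the table, no rim. Origin: centre of its underside; x along its length, z up; the charging surface is 6 mm above the origin.
- pad_white: the charging pad for the white pack: flat black plate with a white frame round its edge and a thin grey outline of the small pack in its middle; 150 x 84 x 6 mm (x, y, z), fixed to the table, no rim. Origin: centre of its underside; x along its length, z up; the charging surface is 6 mm above the origin.
- pad_blue: the charging pad for the blue pack: flat black plate with a blue frame round its edge and a thin grey outline of the large pack in its middle; 150 x 84 x 6 mm (x, y, z), fixed to the table, no rim. Origin: centre of its underside; x along its length, z up; the charging surface is 6 mm above the origin.
- pad_yellow: the charging pad for the yellow pack: flat black plate with a yellow frame round its edge and a thin grey outline of the large pack in its middle; 150 x 84 x 6 mm (x, y, z), fixed to the table, no rim. Origin: centre of its underside; x along its length, z up; the charging surface is 6 mm above the origin.
Not all that is in view belongs to the job. Of the things like the pack_red, leave any that is orange or turquoise; of the rest the larger one is meant.

How it is judged (in metres and radians):
At the end, for the whole second after the job is handed in: Each of the four packs lies flat (within 0.08 rad) and at rest on the surface of the pad of its own colour, its centre within 14 mm of the pad's centre and its length within 0.2 rad of the pad's length (either end first) (horizontal distance between pack_red and pad_red below 0.014 m and angle between the x axis of pack_red and the x axis of pad_red, either way round below 0.2 rad and z of pack_red in the frame of pad_red between 0.003 and 0.01 m and angle between each of pack_red, pack_white, pack_blue, pack_yellow's own z axis and vertical below 0.08 rad and linear speed of each of pack_red, pack_white, pack_blue, pack_yellow below 0.02 m/s and angular speed of each of pack_red, pack_white, pack_blue, pack_yellow below 0.2 rad/s and horizontal distance between pack_white and pad_white below 0.014 m and angle between the x axis of pack_white and the x axis of pad_white, either way round below 0.2 rad and z of pack_white in the frame of pad_white between 0.003 and 0.01 m and horizontal distance between pack_blue and pad_blue below 0.014 m and angle between the x axis of pack_blue and the x axis of pad_blue, either way round below 0.2 rad and z of pack_blue in the frame of pad_blue between 0.003 and 0.01 m and horizontal distance between pack_yellow and pad_yellow below 0.014 m and angle between the x axis of pack_yellow and the x axis of pad_yellow, either way round below 0.2 rad and z of pack_yellow in the frame of pad_yellow between 0.003 and 0.01 m); the robot touches nothing.
It fails at once if a pack is tipped by more than 0.8 rad (angle between any of pack_red, pack_white, pack_blue, pack_yellow's own z axis and vertical above 0.8 rad).
It also fails if it takes over 106 s, if anything falls off the work surface, if the arm or the gripper's body presses on something with over 40 N, if the wrist force passes 120 N, or if a joint passes its speed limit or range.

## Working session

There is one attempt and no reset: what is moved stays moved. The work goes in short steps, Python scripts to look and compute and a tool call to move; the robot and the scene stay as the last step left them, time stands still between calls to the robot, and variables do not carry over. Pictures are saved under pics/ and viewed, about 12 in all and at most 16, crops included, and the job is handed in when it is done.

Besides the shell and the picture viewer there is one more tool, called after ">>>" by a JSON object that holds its "op" and its "data", one argument or row to a line. jog_arm: Moves the arm, as the interface text tells. Its arguments: {"type":"object","properties":{"translation":{"type":"array"},"rot":{"type":"array"},"gripper":{"type":"array"}},"required":["translation","rot","gripper"]}

```bash
mkdir -p pics; ls; cat > h.py <<'E'
import numpy as np, cv2
from scipy.spatial.transform import Rotation as R
from bench import arm, optics, job_done, spotter
def snap(cam,fn=None):
    s=arm.read_state(); d=optics.get_image(cam); K=np.array(d["mtx"])
    if cam=="wrist":
        T=np.array(d["T_tool_cam"]); Rt=R.from_quat(s["ee_rot"]).as_matrix()
        Rc=Rt@T[:3,:3]; c=Rt@T[:3,3]+np.array(s["position"])
    else:
        a=np.array(d["attitude"]); Rc=a if a.shape==(3,3) else R.from_quat(a).as_matrix(); c=np.array(d["xyz"])
    if fn: cv2.imwrite("pics/"+fn,d["frame"][:,:,::-1])
    return d["frame"],K,Rc,c
def ray(K,Rc,c,uv,z):
    v=Rc@np.linalg.solve(K,[uv[0],uv[1],1.]); return c+v*(z-c[2])/v[2]
def proj(K,Rc,c,p):
    q=K@(Rc.T@(np.asarray(p,float)-c)); return q[:2]/q[2]
E
python3 - <<'E'
from h import *
s=arm.read_state();print(s)
for cam in("top","side"):
    f,K,Rc,c=snap(cam,cam+"0.png");print(cam,K.tolist(),c,Rc.round(3).tolist())
    for n in["red","white","blue","yellow"]:
        for k in("pack_","pad_"):
            for r in spotter.look_for(cam,k+n)[:3]:
                p=Rc@np.array(r["centre"])+c; print(k+n,round(r["score"],2),p.round(0),proj(K,Rc,c,p).round(0))
E
```

```text
pics
{'clock': 0.0, 'joints': array([ 1.48661622e+00,  3.85528005e-01,  6.59967366e-03, -4.88339892e-04,
       -1.19403444e+00, -2.58607099e-01]), 'joint_vel': array([ 7.92970482e-04,  1.37932035e-03, -1.38245029e-03, -1.98335904e-04,
       -2.56923949e-04, -7.56904033e-05]), 'joint_efforts': array([ 3.36945877e-04, -3.92287052e+01,  1.88397646e+01,  4.18602034e+00,
       -4.73548673e-03, -3.40561520e-06]), 'position': array([209.8534114 , 588.07191218, 230.23019164]), 'ee_rot': array([-0.12057063, -0.69595797,  0.697512  ,  0.12075693]), 'contact_force': array([-0.48292108, -0.70139545,  0.54925664]), 'wrist_torque': array([-0.03596975,  0.02682201,  0.03398913]), 'gripper_width': 85.7591152402854}
top [[572.7490737630369, 0.0, 313.2903685152423], [0.0, 572.7490737630369, 230.33138107827048], [0.0, 0.0, 1.0]] [ 321.78592077   -4.65175492 1343.29348893] [[-0.025, -0.98, 0.197], [-1.0, 0.027, 0.008], [-0.013, -0.196, -0.98]]
pack_red 0.66 [570.  86.  73.] [278. 234.]
pack_red 0.66 [766.   1.  30.] [314. 157.]
pack_red 0.63 [449.  92.  28.] [277. 290.]
pad_red 0.56 [ 477. -362.    2
[... 347 characters left out ...]
74920426, 0.0, 318.8836735188807], [0.0, 474.8830174920426, 257.1422079948327], [0.0, 0.0, 1.0]] [ 386.72520647 -748.31622061  559.30780089] [[0.956, -0.17, 0.24], [-0.294, -0.526, 0.798], [-0.009, -0.833, -0.553]]
pack_red 0.9 [761. -18.  34.] [392. 252.]
pack_red 0.87 [577.  64.  69.] [293. 232.]
pack_red 0.81 [450.  74.  25.] [232. 258.]
pad_red 0.94 [ 476. -368.    5.] [303. 442.]
pack_white 0.95 [523. -81.  70.] [284. 276.]
pad_white 0.93 [ 572. -222.    4.] [336. 352.]
pack_blue 0.9 [580.  60.  33.] [296. 248.]
pack_blue 0.68 [551. 241.   2.] [265. 222.]
pad_blue 0.71 [549. 238.   4.] [264. 222.]
pack_yellow 0.95 [506. -86.  32.] [276. 297.]
pad_yellow 0.91 [503. 349.   4.] [238. 205.]
```

```bash
python3 - <<'E'
import cv2
a=cv2.imread("pics/top0.png")[120:340,120:520]
cv2.imwrite("pics/topc.png",cv2.resize(a,None,fx=2,fy=2,interpolation=cv2.INTER_CUBIC))
E
```

```text
(no output)
```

View pics/topc.png

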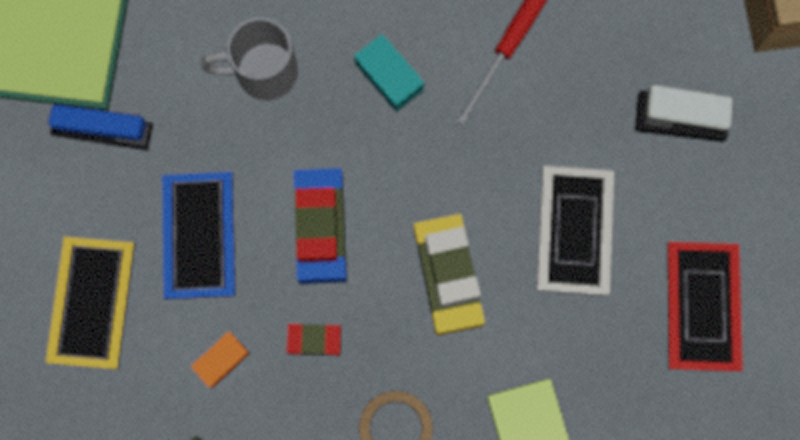

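View pics/side0.png

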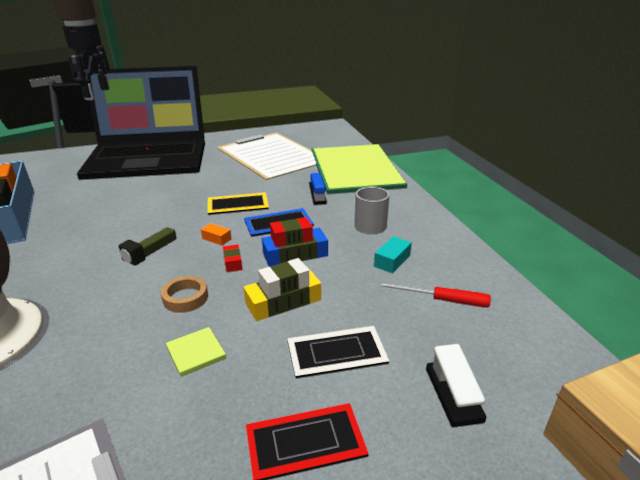

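The red pack wanted is the one on the blue pack, at top pixel (278,231) and side pixel (291,232). The things to leave are:
- the loose smaller red/olive block, top (277,290)
- the orange block, top (230,300)
- the turquoise block, top (315,156)
- the screwdriver handle, a network false hit near top (380,133)

White sits on yellow at top pixel (345,252). Next I'll fit poses by colour and check the choice in a crop.

```bash
cat >> h.py <<'E'
def mask(f,col):
    h=cv2.cvtColor(f,cv2.COLOR_RGB2HSV).astype(int); H,S,V=h[...,0],h[...,1],h[...,2]
    if col=="white": m=(S<50)&(V>125)
    else:
        lo,hi={"red":(-8,5),"blue":(100,125),"yellow":(20,29)}[col]; Hs=np.where(H>170,H-180,H)
        m=(Hs>=lo)&(Hs<=hi)&(S>120)&(V>60)
        if col=="yellow": m&=V>100
    return m.astype(np.uint8)
def rect(cam,col,near,z,rad,dims=None):
    """min-area rectangle (world, plane z) of colour pixels within rad of 'near'; -> centre, yaw of long axis, size"""
    f,K,Rc,c=cam; v,u=np.nonzero(mask(f,col))
    P=np.array([u,v,np.ones_like(u)],float); d=Rc@np.linalg.solve(K,P)
    X=(c[:,None]+d*(z-c[2])/d[2])[:2].T
    X=X[np.linalg.norm(X-np.array(near),axis=1)<rad]
    if len(X)<8: return None
    (cx,cy),(w,h),a=cv2.minAreaRect(X.astype(np.float32)); a=np.radians(a)
    if h>w: w,h,a=h,w,a+np.pi/2
    a=(a+np.pi/2)%np.pi-np.pi/2
    return round(float(cx),1),round(float(cy),1),round(float(a),3),round(float(w)),round(float(h)),len(X)
def go(x,y,z,yaw,ref=None):
    """translation/rot units to put TCP at x,y,z, tool down, jaws (z) square to length yaw"""
    s=ref or arm.read_state(); Rt=R.from_quat(s["ee_rot"]); best=None
    for k in(0,1):
        a=yaw+np.pi/2+k*np.pi; zt=np.array([np.cos(a),np.sin(a),0]); yt=np.array([0,0,-1.])
        G=R.from_matrix(np.column_stack([np.cross(yt,zt),yt,zt])); r=(Rt.inv()*G).as_rotvec()
        if best is None or np.linalg.norm(r)<np.linalg.norm(best): best=r
    t=Rt.inv().apply(np.array([x,y,z])-np.array(s["position"]))/50
    return t.round(3).tolist(),(np.degrees(best)/8).round(3).tolist()
E
python3 - <<'E'
from h import *
t=snap("top")
print(R.from_quat(arm.read_state()["ee_rot"]).as_matrix().round(3).tolist())
for n,p in dict(red=(477,-362),white=(572,-221),blue=(565,236),yellow=(503,355)).items(): print("pad",n,rect(t,n,p,6,90))
for n,p,z in(("red",(573,78),74),("white",(521,-73),74),("blue",(573,72),40),("yellow",(500,-70),40)): print("pack",n,rect(t,n,p,z,75))
f=t[0][130:330,240:400]; cv2.imwrite("pics/crop1.png",cv2.resize(f[:,:,::-1],None,fx=3,fy=3))
E
```

```text
[[-0.942, -0.0, -0.336], [0.336, -0.0, -0.942], [0.0, -1.0, 0.0]]
pad red (479.0, -362.6, -0.073, 149, 84, 957)
pad white (575.0, -218.0, -0.106, 154, 88, 934)
pad blue (579.8, 231.8, 0.014, 149, 84, 750)
pad yellow (502.8, 358.2, -0.113, 149, 84, 827)
pack red (575.0, 85.3, -0.009, 79, 45, 379)
pack white (521.1, -66.8, 0.203, 123, 49, 432)
pack blue (580.9, 84.2, 0.013, 134, 56, 442)
pack yellow (514.1, -64.1, 0.174, 119, 56, 316)
```

View pics/crop1.png

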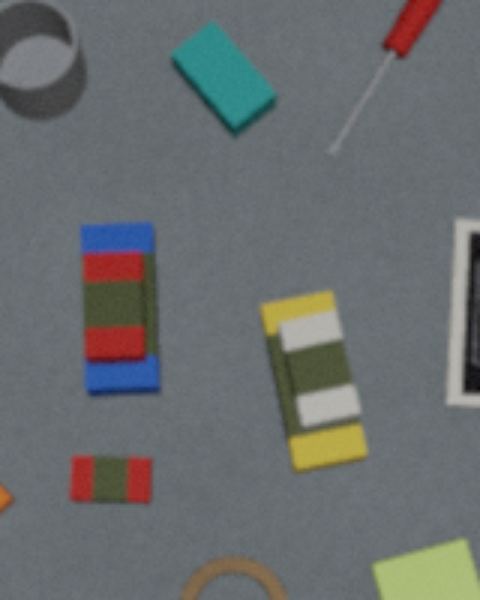

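The crop confirms it: the red pack lies on blue with the decoy separate below it, and white lies on yellow. I'll move above the red pile.

```bash
python3 -c "
from h import *
print(go(575,85,200,0.0))"
```

```text
([-10.26, 0.626, 7.033], [-0.0, -2.455, 0.0])
```

>>> {"op": "jog_arm", "data": {
  "translation": [
    [-10.26,0.6,7.03],
    [-10.26,0.6,7.03],
    [-10.26,0.6,7.03],
    [-10.26,0.6,7.03],
    [-10.26,0.6,7.03],
    [-10.26,0.6,7.03],
    [-10.26,0.6,7.03],
    [-10.26,0.6,7.03],
    [-10.26,0.6,7.03],
    [-10.26,0.6,7.03],
    [-10.26,0.6,7.03],
    [-10.26,0.6,7.03],
    [-10.26,0.6,7.03],
    [-10.26,0.6,7.03],
    [-10.26,0.6,7.03],
    [-10.26,0.6,7.03]
  ],
  "rot": [
    [0,-2.45,0],
    [0,-2.45,0],
    [0,-2.45,0],
    [0,-2.45,0],
    [0,-2.45,0],
    [0,-2.45,0],
    [0,-2.45,0],
    [0,-2.45,0],
    [0,-2.45,0],
    [0,-2.45,0],
    [0,-2.45,0],
    [0,-2.45,0],
    [0,-2.45,0],
    [0,-2.45,0],
    [0,-2.45,0],
    [0,-2.45,0]
  ],
  "gripper": [1,1,1,1,1,1,1,1,1,1,1,1,1,1,1,1]
}}

```text
clock: 2.55
position: [574.6, 85.9, 201.5]
ee_rot: [-0.0, 0.707, -0.707, 0.0]
contact_force: [0.8, 1.4, -0.4]
gripper_width: 85.5
```

```bash
python3 - <<'E'
from h import *
s=arm.read_state();print(s["clock"],s["position"])
w=snap("wrist","w1.png");print(w[1][0,0],w[3],w[2].round(2).tolist())
print("red",rect(w,"red",(575,85),74,60),"blue",rect(w,"blue",(580,84),40,80),"padblue",rect(w,"blue",(580,232),6,90))
print(go(575,85,46,0))
E
```

```text
2.55 [574.61184727  85.88159751 201.48483627]
353.89830734957894 [654.22011196  84.827862   344.30099681] [[0.0, -0.95, -0.31], [-1.0, -0.0, -0.0], [-0.0, 0.31, -0.95]]
red (579.9, 85.4, 0.006, 83, 44, 3165) blue (583.7, 83.6, 0.023, 131, 56, 2416) padblue (580.1, 230.3, 0.025, 151, 86, 5138)
([-0.008, 3.112, 0.023], [0.001, 0.006, -0.002])
```

View pics/w1.png

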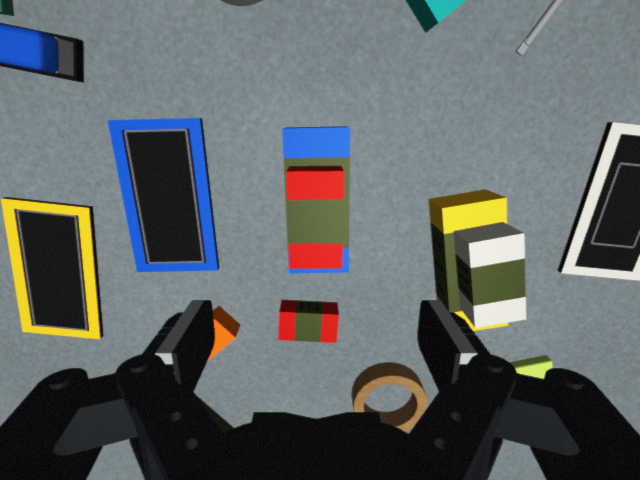

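>>> {"op": "jog_arm", "data": {
  "translation": [
    [-0.05,1,0.01],
    [-0.05,2,0.01],
    [-0.05,2.7,0.01],
    [-0.05,3.1,0.01],
    [-0.05,3.1,0.01],
    [-0.05,3.1,0.01],
    [-0.05,3.1,0.01],
    [-0.05,3.1,0.01],
    [-0.05,3.1,0.01],
    [-0.05,3.1,0.01],
    [-0.05,3.1,0.01],
    [-0.05,3.1,0.01],
    [-0.05,3.1,0.01],
    [-0.05,3.1,0.01],
    [-0.05,3.1,0.01],
    [-0.05,2.9,0.01],
    [-0.05,2.4,0.01],
    [-0.05,1.5,0.01],
    [-0.05,1,0.01],
    [-0.05,1,0.01]
  ],
  "rot": [
    [0,0,0],
    [0,0,0],
    [0,0,0],
    [0,0,0],
    [0,0,0],
    [0,0,0],
    [0,0,0],
    [0,0,0],
    [0,0,0],
    [0,0,0],
    [0,0,0],
    [0,0,0],
    [0,0,0],
    [0,0,0],
    [0,0,0],
    [0,0,0],
    [0,0,0],
    [0,0,0],
    [0,0,0],
    [0,0,0]
  ],
  "gripper": [1,1,1,1,1,1,0.3,0.3,0.3,0.3,0.3,0.3,0.3,0.3,0.3,0.3,0.3,0.3,0.3,0.3]
}}

```text
clock: 4.6
position: [579.3, 86.2, 156.3]
ee_rot: [0.003, 0.708, -0.706, 0.003]
contact_force: [0.4, 0.4, -2.5]
gripper_width: 43.0
```

```bash
python3 - <<'E'
from h import *
w=snap("wrist","w2.png")
print("blue",rect(w,"blue",(580,84),40,80),"pads",rect(w,"white",(574,-220),6,95))
s=arm.read_state();print(s["position"],s["gripper_width"],s["contact_force"])
print(go(479,-362.6,150,-.073),go(479,-362.6,12,-.073))
E
```

```text
blue (636.6, 84.6, -1.548, 56, 25, 2776) pads (558.0, -161.7, 0.269, 182, 69, 9676)
[577.57855559  85.86203092 153.45126212] 42.6115491217903 [ 0.1575039  -0.16417652 -3.08459212]
([1.975, 0.043, 8.969], [0.016, 0.526, -0.025]) ([1.985, 2.803, 8.975], [0.016, 0.526, -0.025])
```

View pics/w2.png

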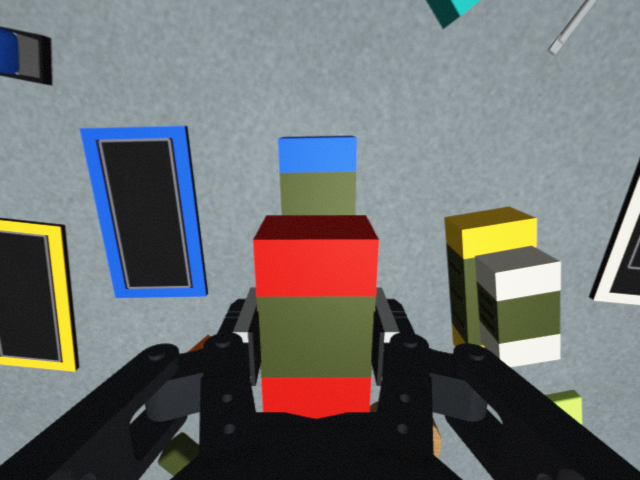

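The red pack is held square. In the picture its far top edge is at row 240, columns 254–378. I'll use that edge to find its offset along the grip.

```bash
python3 - <<'E'
from h import *
w=snap("wrist"); s=arm.read_state(); p=s["position"];print(p)
f=w[0]; m=mask(f,"red")
col=m[:,300:330].sum(1); r=np.nonzero(col>15)[0]; print(r.min(),r.max())
V=cv2.cvtColor(f,cv2.COLOR_RGB2HSV)[205:300,315,2]; print(V[::3])
for row in(238,240,242): print((ray(*w[1:],(316,row),p[2]+27.5)-p).round(1))
for row in(215,217): print((ray(*w[1:],(316,row),p[2]-6.5)-p).round(1))
E
```

```text
[576.30321526  85.47066898 151.460937  ]
216 417
[128 128 130 122  83  81  83  83  84  82  80  97 243 243 242 243 243 242
 242 242 242 243 242 241 242 242 241 240 241 241 239 112]
[41.5 -0.9 27.5]
[40.8 -0.9 27.5]
[40.1 -0.9 27.5]
[41.  -0.8 -6.5]
[40.1 -0.8 -6.5]
```

>>> {"op": "jog_arm", "data": {
  "translation": [
    [1.97,0.3,8.97],
    [1.97,0.3,8.97],
    [1.97,0.3,8.97],
    [1.97,0.3,8.97],
    [1.97,0.3,8.97],
    [1.97,0.3,8.97],
    [1.97,0.3,8.97],
    [1.97,0.3,8.97],
    [1.97,0.3,8.97],
    [1.97,0.3,8.97],
    [1.97,0.3,8.97],
    [1.97,0.3,8.97],
    [1.97,0.3,8.97],
    [1.97,0.3,8.97],
    [1.97,0.3,8.97]
  ],
  "rot": [
    [0,0.5,0],
    [0,0.5,0],
    [0,0.5,0],
    [0,0.5,0],
    [0,0.5,0],
    [0,0.5,0],
    [0,0.5,0],
    [0,0.5,0],
    [0,0.5,0],
    [0,0.5,0],
    [0,0.5,0],
    [0,0.5,0],
    [0,0.5,0],
    [0,0.5,0],
    [0,0.5,0]
  ],
  "gripper": [0.3,0.3,0.3,0.3,0.3,0.3,0.3,0.3,0.3,0.3,0.3,0.3,0.3,0.3,0.3]
}}

```text
clock: 6.2
position: [478.3, -361.9, 136.3]
ee_rot: [0.024, 0.707, -0.706, -0.024]
contact_force: [-0.3, 0.3, -1.5]
gripper_width: 43.3
```

```bash
python3 - <<'E'
from h import *
w=snap("wrist","w3.png");s=arm.read_state();print(s["clock"],s["position"],s["gripper_width"])
print("padred",rect(w,"red",(479,-362),6,95))
print(go(479,-362.6,14,-.073))
E
```

```text
6.25 [ 478.26195761 -362.04940163  136.31354746] 42.79134790144537
padred (484.7, -363.1, -0.066, 139, 104, 13620)
([-0.016, 2.446, 0.012], [0.007, 0.034, 0.002])
```

View pics/w3.png

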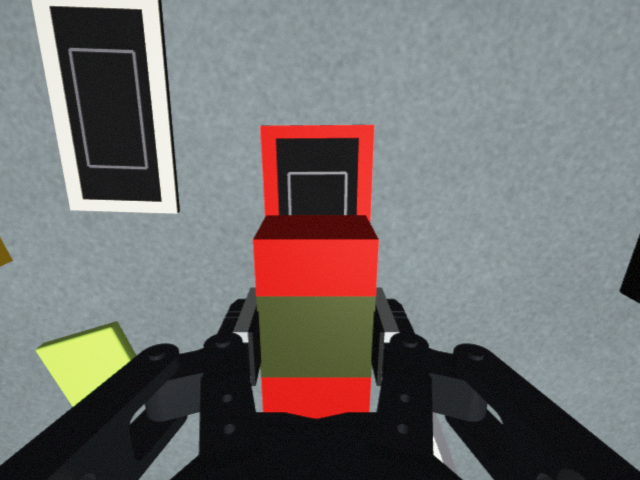

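```bash
python3 - <<'E'
from h import *
w=snap("wrist")
for uv in((262,126),(373,125),(288,174),(347,173)): print(ray(*w[1:],uv,6).round(1))
f,K,Rc,c=w
ca,sa=np.cos(-.073),np.sin(-.073)
for a,b in((75,42),(75,-42),(40,22),(40,-22)): print((479+ca*a-sa*b).round(1),(-362.6+sa*a+ca*b).round(1))
E
```

```text
[ 556.1 -328.6    6. ]
[ 551.4 -410.3    6. ]
[ 519.7 -344.5    6. ]
[ 517.5 -389.8    6. ]
556.9 -326.2
550.7 -410.0
520.5 -343.6
517.3 -387.5
```

>>> {"op": "jog_arm", "data": {
  "translation": [
    [-0.01,1,0.02],
    [-0.01,1.8,0.02],
    [-0.01,2.2,0.02],
    [-0.01,2.35,0.02],
    [-0.01,2.45,0.02],
    [-0.01,2.45,0.02],
    [-0.01,2.45,0.02],
    [-0.01,2.45,0.02],
    [-0.01,2.45,0.02],
    [-0.01,2.45,0.02],
    [-0.01,2.45,0.02],
    [-0.01,2.45,0.02],
    [-0.01,2.45,0.02],
    [-0.01,2.45,0.02],
    [-0.01,1.8,0.02],
    [-0.01,1,0.02],
    [-0.01,0,0.02],
    [-0.01,-1,0.02],
    [-0.01,-1,0.02]
  ],
  "rot": [
    [0,0.03,0],
    [0,0.03,0],
    [0,0.03,0],
    [0,0.03,0],
    [0,0.03,0],
    [0,0.03,0],
    [0,0.03,0],
    [0,0.03,0],
    [0,0.03,0],
    [0,0.03,0],
    [0,0.03,0],
    [0,0.03,0],
    [0,0.03,0],
    [0,0.03,0],
    [0,0.03,0],
    [0,0.03,0],
    [0,0.03,0],
    [0,0.03,0],
    [0,0.03,0]
  ],
  "gripper": [0.3,0.3,0.3,0.3,0.3,0.3,0.3,1,1,1,1,1,1,1,1,1,1,1,1]
}}

```text
clock: 8.2
position: [482.5, -365.8, 195.1]
ee_rot: [-0.03, -0.704, 0.709, 0.02]
contact_force: [2.0, -0.2, -0.2]
gripper_width: 85.3
```

```bash
python3 - <<'E'
from h import *
w=snap("wrist","w4.png")
for r in range(1): print("redpack+pad",rect(w,"red",(479,-362),6,95),"pack",rect(w,"red",(479,-362.6),40,50))
print(go(521,-67,200,.2))
E
```

```text
redpack+pad (479.0, -363.9, -0.059, 150, 84, 7832) pack (479.7, -364.2, -0.058, 86, 76, 4844)
([-0.376, -0.193, -5.989], [-0.027, -1.951, -0.06])
```

View pics/w4.png

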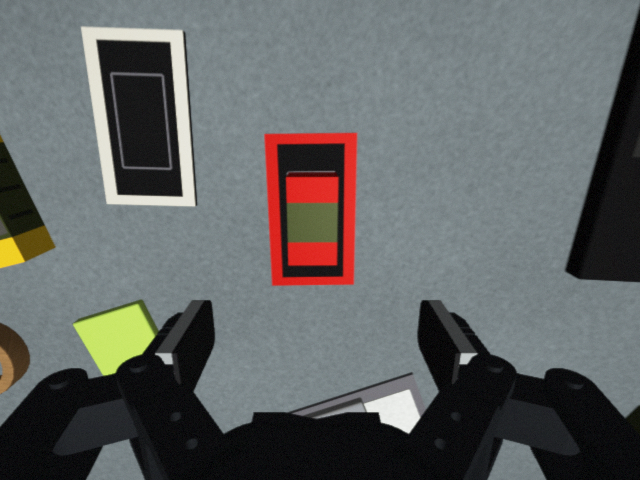

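Red lies centred on its pad. Next is the white pile.

>>> {"op": "jog_arm", "data": {
  "translation": [
    [-0.38,-0.2,-5.99],
    [-0.38,-0.2,-5.99],
    [-0.38,-0.2,-5.99],
    [-0.38,-0.2,-5.99],
    [-0.38,-0.2,-5.99],
    [-0.38,-0.2,-5.99],
    [-0.38,-0.2,-5.99],
    [-0.38,-0.2,-5.99],
    [-0.38,-0.2,-5.99],
    [-0.38,-0.2,-5.99]
  ],
  "rot": [
    [-0.03,-1.95,-0.06],
    [-0.03,-1.95,-0.06],
    [-0.03,-1.95,-0.06],
    [-0.03,-1.95,-0.06],
    [-0.03,-1.95,-0.06],
    [-0.03,-1.95,-0.06],
    [-0.03,-1.95,-0.06],
    [-0.03,-1.95,-0.06],
    [-0.03,-1.95,-0.06],
    [-0.03,-1.95,-0.06]
  ],
  "gripper": [1,1,1,1,1,1,1,1,1,1]
}}

```text
clock: 9.25
position: [520.7, -68.3, 199.7]
ee_rot: [-0.07, 0.704, -0.704, 0.069]
contact_force: [0.4, -0.5, -0.0]
gripper_width: 85.4
```

```bash
python3 - <<'E'
from h import *
w=snap("wrist","w5.png");s=arm.read_state();print(s["clock"],s["position"])
r=rect(w,"white",(521,-67),74,60);y=rect(w,"yellow",(516,-64),40,80);print(r,y)
print(go(r[0],r[1],46,r[2]))
E
```

```text
9.3 [520.79232838 -68.31116219 199.89858749]
(518.5, -67.5, -1.371, 120, 113, 12090) (521.8, -65.3, 0.176, 131, 56, 2859)
([0.039, 3.078, -0.024], [-0.003, 11.234, 0.007])
```

View pics/w5.png

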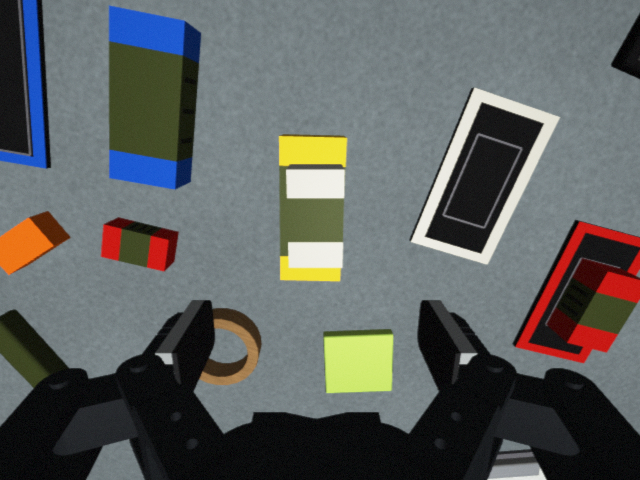

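White is at the centre of the picture, with top-face corners at (286,169), (344,169), (343,268) and (289,268). The network confirms it is on yellow. I'll fit those corners.

```bash
sed -i 's/m=(S<50)&(V>125)/m=(S<40)\&(V>185)/' h.py; python3 - <<'E'
from h import *
w=snap("wrist")
P=np.array([ray(*w[1:],uv,74)[:2] for uv in((286,169),(344,169),(343,268),(289,268))]);c=P.mean(0);d=(P[0]+P[1]-P[2]-P[3])/2
print(P.round(1).tolist(),c,np.arctan2(d[1],d[0]),np.linalg.norm(d),rect(w,"white",(521,-67),74,60))
print(go(*c,46,np.arctan2(d[1],d[0])))
E
```

```text
[[559.9, -38.9], [568.6, -81.7], [489.6, -98.8], [480.8, -55.2]] [524.73327684 -68.65694395] 0.20886679772119668 80.83779153756032 (524.7, -68.2, 0.199, 79, 44, 2949)
([-0.077, 3.08, 0.024], [0.003, -0.081, 0.005])
```

>>> {"op": "jog_arm", "data": {
  "translation": [
    [-0.07,1,0.02],
    [-0.07,2,0.02],
    [-0.07,2.7,0.02],
    [-0.07,3.07,0.02],
    [-0.07,3.07,0.02],
    [-0.07,3.07,0.02],
    [-0.07,3.07,0.02],
    [-0.07,3.07,0.02],
    [-0.07,3.07,0.02],
    [-0.07,3.07,0.02],
    [-0.07,3.07,0.02],
    [-0.07,3.07,0.02],
    [-0.07,3.07,0.02],
    [-0.07,3.07,0.02],
    [-0.07,3.07,0.02],
    [-0.07,2.9,0.02],
    [-0.07,2.4,0.02],
    [-0.07,1.5,0.02],
    [-0.07,1.2,0.02],
    [-0.07,1.2,0.02]
  ],
  "rot": [
    [0,-0.04,0],
    [0,-0.04,0],
    [0,-0.04,0],
    [0,-0.04,0],
    [0,-0.04,0],
    [0,-0.04,0],
    [0,-0.04,0],
    [0,-0.04,0],
    [0,-0.04,0],
    [0,-0.04,0],
    [0,-0.04,0],
    [0,-0.04,0],
    [0,-0.04,0],
    [0,-0.04,0],
    [0,-0.04,0],
    [0,-0.04,0],
    [0,-0.04,0],
    [0,-0.04,0],
    [0,-0.04,0],
    [0,-0.04,0]
  ],
  "gripper": [1,1,1,1,1,1,0.3,0.3,0.3,0.3,0.3,0.3,0.3,0.3,0.3,0.3,0.3,0.3,0.3,0.3]
}}

```text
clock: 11.35
position: [525.8, -68.3, 142.8]
ee_rot: [-0.07, 0.704, -0.703, 0.074]
contact_force: [-1.0, 0.7, -2.9]
gripper_width: 42.9
```

```bash
python3 - <<'E'
from h import *
t=snap("top")
print("padwhite",rect(t,"white",(574,-219),6,90)); s=arm.read_state();print(s["position"],s["gripper_width"])
# pad edge rows using lower threshold around pad
f=t[0]; m=mask(f,"white"); f2=f[195:290,380:440]; g=cv2.cvtColor(f2,cv2.COLOR_RGB2GRAY); print(g[45,::2])
print(go(574,-219,150,-.09))
E
```

```text
padwhite None
[524.21470383 -68.36099629 140.58726471] 42.99943237521084
[ 98 110 103 108 112 154 178 152  24  72  24  23  27  28  26  25  13  19
  59  43 100 173 173 120 107 105 109 112 113 110]
([-0.369, -0.191, 3.151], [0.008, 2.096, -0.005])
```

>>> {"op": "jog_arm", "data": {
  "translation": [
    [-0.37,-0.1,3.15],
    [-0.37,-0.1,3.15],
    [-0.37,-0.1,3.15],
    [-0.37,-0.1,3.15],
    [-0.37,-0.1,3.15],
    [-0.37,-0.1,3.15],
    [-0.37,-0.1,3.15],
    [-0.37,-0.1,3.15],
    [-0.37,-0.1,3.15],
    [-0.37,-0.1,3.15]
  ],
  "rot": [
    [0,2.1,0],
    [0,2.1,0],
    [0,2.1,0],
    [0,2.1,0],
    [0,2.1,0],
    [0,2.1,0],
    [0,2.1,0],
    [0,2.1,0],
    [0,2.1,0],
    [0,2.1,0]
  ],
  "gripper": [0.3,0.3,0.3,0.3,0.3,0.3,0.3,0.3,0.3,0.3]
}}

```text
clock: 12.4
position: [574.1, -218.2, 145.7]
ee_rot: [0.032, 0.707, -0.706, -0.031]
contact_force: [0.1, 0.1, -1.5]
gripper_width: 43.3
```

```bash
python3 - <<'E'
from h import *
w=snap("wrist","w6.png");s=arm.read_state();print(s["clock"],s["position"],s["gripper_width"])
t=snap("side")
for n in["pad_white"]:
    print([(x["score"],(t[2]@x["centre"]+t[3]).round(0)) for x in spotter.look_for("side",n)])
E
```

```text
12.45 [ 574.09180853 -218.38053786  145.70695861] 42.950394143488836
[(0.59, array([ 571., -222.,    7.]))]
```

View pics/w6.png

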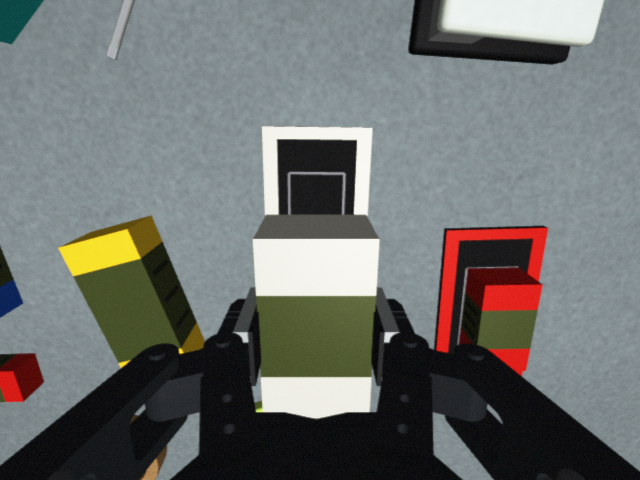

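White is held like red was. The white pad's far corners are at (262,127) and (372,128), and its outline corners at (289,174) and (345,174).

```bash
python3 - <<'E'
from h import *
w=snap("wrist")
A,B,C,D=[ray(*w[1:],uv,6)[:2] for uv in((262,127),(372,128),(289,174),(345,174))]
d=A-B; yaw=np.arctan2(d[1],d[0])-np.pi/2; u=np.array([np.cos(yaw),np.sin(yaw)])
print(A,B,yaw,(A+B)/2-75*u,(C+D)/2-40*u)
c=((A+B)/2-75*u+(C+D)/2-40*u)/2
print(c,go(*c,14,yaw))
E
```

```text
[ 652.09924435 -185.35521566] [ 643.94586314 -269.02143529] -0.09714454776781767 [ 573.3761654  -219.91393848] [ 572.96338238 -220.20796841]
[ 573.16977389 -220.06095344] ([0.017, 2.631, 0.031], [0.009, 0.049, -0.005])
```

>>> {"op": "jog_arm", "data": {
  "translation": [
    [0.01,1,0.03],
    [0.01,1.8,0.03],
    [0.01,2.3,0.03],
    [0.01,2.5,0.03],
    [0.01,2.63,0.03],
    [0.01,2.63,0.03],
    [0.01,2.63,0.03],
    [0.01,2.63,0.03],
    [0.01,2.63,0.03],
    [0.01,2.63,0.03],
    [0.01,2.63,0.03],
    [0.01,2.63,0.03],
    [0.01,2.63,0.03],
    [0.01,2.63,0.03],
    [0.01,1.8,0.03],
    [0.01,1,0.03],
    [0.01,0,0.03],
    [0.01,-1,0.03],
    [0.01,-1,0.03],
    [0.01,-1,0.03]
  ],
  "rot": [
    [0,0.05,0],
    [0,0.05,0],
    [0,0.05,0],
    [0,0.05,0],
    [0,0.05,0],
    [0,0.05,0],
    [0,0.05,0],
    [0,0.05,0],
    [0,0.05,0],
    [0,0.05,0],
    [0,0.05,0],
    [0,0.05,0],
    [0,0.05,0],
    [0,0.05,0],
    [0,0.05,0],
    [0,0.05,0],
    [0,0.05,0],
    [0,0.05,0],
    [0,0.05,0],
    [0,0.05,0]
  ],
  "gripper": [0.3,0.3,0.3,0.3,0.3,0.3,0.3,1,1,1,1,1,1,1,1,1,1,1,1,1]
}}

```text
clock: 14.6
position: [573.9, -220.2, 197.2]
ee_rot: [0.036, 0.707, -0.706, -0.033]
contact_force: [0.0, -0.1, -0.3]
gripper_width: 85.6
```

```bash
python3 - <<'E'
from h import *
w=snap("wrist","w7.png");s=arm.read_state();print(s["clock"],s["position"])
print("pad",rect(w,"white",(573,-220),6,95),"pack",rect(w,"white",(573,-220),40,48))
print(go(520,-66,200,.175))
E
```

```text
14.65 [ 572.87414655 -220.02075036  195.26855713]
pad (573.4, -219.1, -0.099, 150, 84, 7073) pack (574.2, -219.4, -0.099, 80, 76, 4130)
([1.353, -0.089, -2.963], [0.014, -1.953, -0.005])
```

View pics/w7.png

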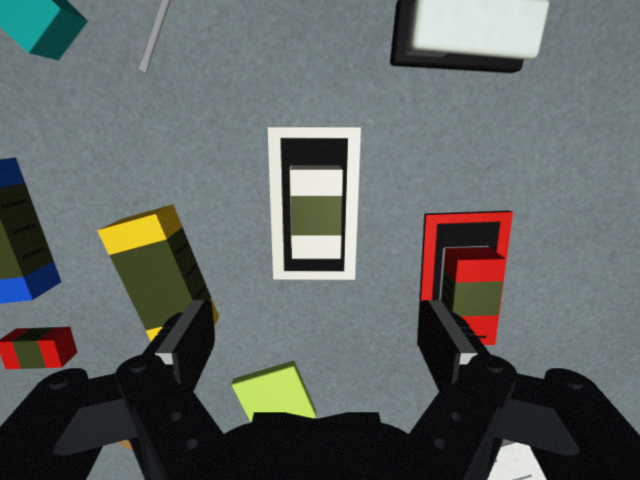

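White is placed. Next is yellow, which goes to (503,358).

>>> {"op": "jog_arm", "data": {
  "translation": [
    [1.35,-0.1,-2.96],
    [1.35,-0.1,-2.96],
    [1.35,-0.1,-2.96],
    [1.35,-0.1,-2.96],
    [1.35,-0.1,-2.96],
    [1.35,-0.1,-2.96],
    [1.35,-0.1,-2.96],
    [1.35,-0.1,-2.96],
    [1.35,-0.1,-2.96]
  ],
  "rot": [
    [0,-1.95,0],
    [0,-1.95,0],
    [0,-1.95,0],
    [0,-1.95,0],
    [0,-1.95,0],
    [0,-1.95,0],
    [0,-1.95,0],
    [0,-1.95,0],
    [0,-1.95,0]
  ],
  "gripper": [1,1,1,1,1,1,1,1,1]
}}

```text
clock: 15.55
position: [520.2, -67.0, 200.1]
ee_rot: [-0.061, 0.705, -0.704, 0.061]
contact_force: [-0.4, -0.0, -1.2]
gripper_width: 85.7
```

```bash
python3 - <<'E'
from h import *
w=snap("wrist","w8.png");s=arm.read_state();print(s["clock"],s["position"])
r=rect(w,"yellow",(520,-66),40,85);t=snap("top");print(r,rect(t,"yellow",(520,-66),40,85),rect(t,"blue",(580,84),40,80))
print(go(r[0]-1.5,r[1],9,r[2]))
E
```

```text
15.6 [520.22182543 -66.8760793  200.23491563]
(521.7, -65.2, 0.176, 130, 56, 3599) (468.8, -72.2, -1.399, 56, 27, 294) (522.1, 63.0, -0.018, 14, 14, 46)
([-0.003, 3.827, -0.023], [0.013, -0.018, -0.004])
```

>>> {"op": "jog_arm", "data": {
  "translation": [
    [-0.03,1,-0.02],
    [-0.03,2,-0.02],
    [-0.03,3,-0.02],
    [-0.03,3.6,-0.02],
    [-0.03,3.82,-0.02],
    [-0.03,3.82,-0.02],
    [-0.03,3.82,-0.02],
    [-0.03,3.82,-0.02],
    [-0.03,3.82,-0.02],
    [-0.03,3.82,-0.02],
    [-0.03,3.82,-0.02],
    [-0.03,3.82,-0.02],
    [-0.03,3.82,-0.02],
    [-0.03,3.82,-0.02],
    [-0.03,3.65,-0.02],
    [-0.03,3.2,-0.02],
    [-0.03,2.4,-0.02],
    [-0.03,1.6,-0.02],
    [-0.03,1,-0.02],
    [-0.03,1,-0.02]
  ],
  "rot": [
    [0,0,0],
    [0,0,0],
    [0,0,0],
    [0,0,0],
    [0,0,0],
    [0,0,0],
    [0,0,0],
    [0,0,0],
    [0,0,0],
    [0,0,0],
    [0,0,0],
    [0,0,0],
    [0,0,0],
    [0,0,0],
    [0,0,0],
    [0,0,0],
    [0,0,0],
    [0,0,0],
    [0,0,0],
    [0,0,0]
  ],
  "gripper": [1,1,1,1,1,1,0.4,0.4,0.4,0.4,0.4,0.4,0.4,0.4,0.4,0.4,0.4,0.4,0.4,0.4]
}}

```text
clock: 17.65
position: [523.9, -65.3, 155.2]
ee_rot: [-0.058, 0.705, -0.704, 0.065]
contact_force: [1.2, 0.0, -4.7]
gripper_width: 55.1
```

```bash
python3 - <<'E'
from h import *
s=arm.read_state();print(s["clock"],s["position"],s["gripper_width"],s["contact_force"],s["wrist_torque"])
print(go(503,358,160,-.113))
E
```

```text
17.65 [523.92971374 -65.25722411 155.19714998] 55.07358026512014 [ 1.15940809  0.03087551 -4.72823208] [-0.04289414 -0.16969303 -0.00420503]
([-1.054, -0.075, -8.41], [0.019, 2.055, -0.075])
```

>>> {"op": "jog_arm", "data": {
  "translation": [
    [-1.05,0,-8.41],
    [-1.05,0,-8.41],
    [-1.05,0,-8.41],
    [-1.05,0,-8.41],
    [-1.05,0,-8.41],
    [-1.05,0,-8.41],
    [-1.05,0,-8.41],
    [-1.05,0,-8.41],
    [-1.05,0,-8.41],
    [-1.05,0,-8.41],
    [-1.05,0,-8.41],
    [-1.05,0,-8.41],
    [-1.05,0,-8.41],
    [-1.05,0,-8.41],
    [-1.05,0,-8.41]
  ],
  "rot": [
    [0.02,2.05,-0.07],
    [0.02,2.05,-0.07],
    [0.02,2.05,-0.07],
    [0.02,2.05,-0.07],
    [0.02,2.05,-0.07],
    [0.02,2.05,-0.07],
    [0.02,2.05,-0.07],
    [0.02,2.05,-0.07],
    [0.02,2.05,-0.07],
    [0.02,2.05,-0.07],
    [0.02,2.05,-0.07],
    [0.02,2.05,-0.07],
    [0.02,2.05,-0.07],
    [0.02,2.05,-0.07],
    [0.02,2.05,-0.07]
  ],
  "gripper": [0.4,0.4,0.4,0.4,0.4,0.4,0.4,0.4,0.4,0.4,0.4,0.4,0.4,0.4,0.4]
}}

```text
clock: 19.15
position: [503.0, 357.2, 156.5]
ee_rot: [0.04, 0.706, -0.706, -0.04]
contact_force: [0.0, 0.2, -4.3]
gripper_width: 55.0
```

```bash
python3 - <<'E'
from h import *
w=snap("wrist","w9.png");s=arm.read_state();print(s["clock"],s["position"],s["gripper_width"])
print(go(503,358,16.5,-.113))
E
```

```text
19.2 [503.03488704 357.38510339 156.45142431] 55.418890243898986
([0.004, 2.799, -0.011], [0.002, -0.002, -0.006])
```

View pics/w9.png

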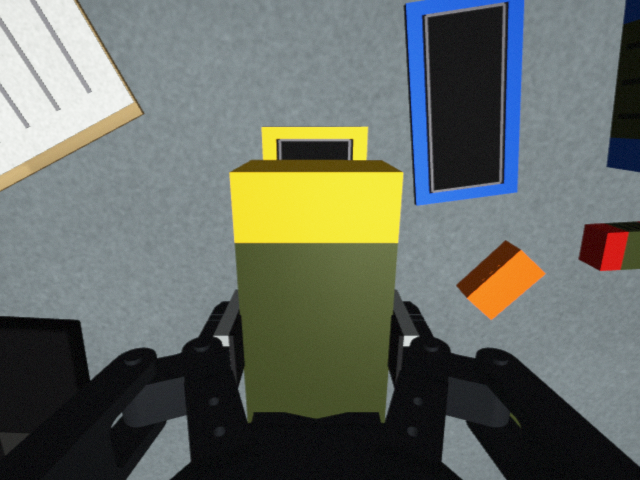

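The yellow pack is held straight. The pad's far corners are at (262,127) and (368,127), and the pack's far top edge is at row 172, columns 230–403.

```bash
python3 - <<'E'
from h import *
w=snap("wrist");p=np.array(arm.read_state()["position"])
A,B=[ray(*w[1:],uv,6)[:2] for uv in((262,127),(368,127))]
d=A-B; yaw=np.arctan2(d[1],d[0])-np.pi/2; u=np.array([np.cos(yaw),np.sin(yaw)]); c=(A+B)/2-75*u
E=[ray(*w[1:],uv,p[2]+31)[:2] for uv in((230,172),(403,172))];print(E,"pack off",((E[0]+E[1])/2-65*u-p[:2])@u, np.linalg.norm(E[0]-E[1]))
print(yaw,c,np.linalg.norm(d)); print(go(*c,16.5,yaw))
E
```

```text
[array([569.68329882, 375.92490326]), array([563.63374328, 321.891749  ])] pack off -0.7739293466759203 54.37075391820015
-0.11148611712286716 [502.58598428 356.9034911 ] 84.07136094603705
([0.009, 2.799, 0.014], [0.002, -0.011, -0.006])
```

>>> {"op": "jog_arm", "data": {
  "translation": [
    [0,1,0],
    [0,1.8,0],
    [0,2.4,0],
    [0,2.65,0],
    [0,2.79,0],
    [0,2.79,0],
    [0,2.79,0],
    [0,2.79,0],
    [0,2.79,0],
    [0,2.79,0],
    [0,2.79,0],
    [0,2.79,0],
    [0,2.79,0],
    [0,2.79,0],
    [0,2,0],
    [0,1,0],
    [0,0,0],
    [0,-1,0],
    [0,-1,0],
    [0,-1,0]
  ],
  "rot": [
    [0,0,0],
    [0,0,0],
    [0,0,0],
    [0,0,0],
    [0,0,0],
    [0,0,0],
    [0,0,0],
    [0,0,0],
    [0,0,0],
    [0,0,0],
    [0,0,0],
    [0,0,0],
    [0,0,0],
    [0,0,0],
    [0,0,0],
    [0,0,0],
    [0,0,0],
    [0,0,0],
    [0,0,0],
    [0,0,0]
  ],
  "gripper": [0.4,0.4,0.4,0.4,0.4,0.4,0.4,1,1,1,1,1,1,1,1,1,1,1,1,1]
}}

```text
clock: 21.25
position: [503.1, 358.0, 208.1]
ee_rot: [0.041, 0.707, -0.705, -0.039]
contact_force: [-0.1, -0.2, -0.7]
gripper_width: 85.3
```

```bash
python3 - <<'E'
from h import *
w=snap("wrist","w10.png");s=arm.read_state();print(s["clock"],s["position"])
print("pad",rect(w,"yellow",(503,357),6,95),"pack",rect(w,"yellow",(503,357),46,68),"padblue",rect(w,"blue",(580,231),6,92))
print(go(582,84,200,.015))
E
```

```text
21.3 [502.43938529 357.23396335 206.08844256]
pad (497.7, 357.5, -0.111, 159, 84, 7444) pack (503.9, 356.8, -0.111, 133, 75, 6267) padblue (580.3, 230.3, 0.025, 151, 85, 6168)
([-2.199, 0.12, 5.25], [0.002, -0.919, 0.0])
```

View pics/w10.png

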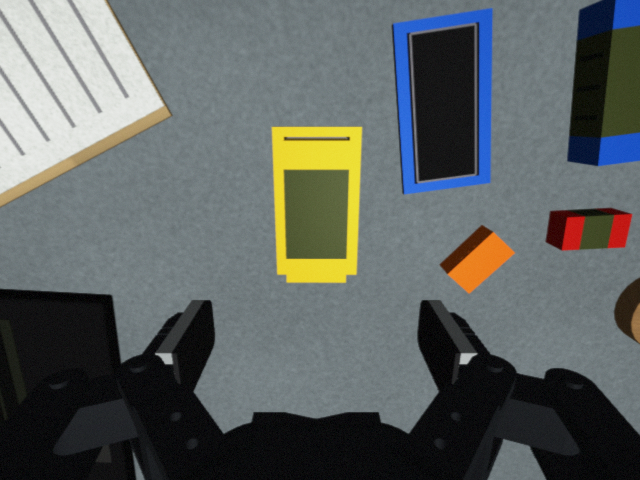

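Yellow is placed; the near-end overhang in the picture is parallax. Last is blue.

>>> {"op": "jog_arm", "data": {
  "translation": [
    [-2.2,0.12,5.25],
    [-2.2,0.12,5.25],
    [-2.2,0.12,5.25],
    [-2.2,0.12,5.25],
    [-2.2,0.12,5.25],
    [-2.2,0.12,5.25],
    [-2.2,0.12,5.25],
    [-2.2,0.12,5.25],
    [-2.2,0.12,5.25],
    [-2.2,0.12,5.25],
    [-2.2,0.12,5.25],
    [-2.2,0.12,5.25]
  ],
  "rot": [
    [0,-0.92,0],
    [0,-0.92,0],
    [0,-0.92,0],
    [0,-0.92,0],
    [0,-0.92,0],
    [0,-0.92,0],
    [0,-0.92,0],
    [0,-0.92,0],
    [0,-0.92,0],
    [0,-0.92,0],
    [0,-0.92,0],
    [0,-0.92,0]
  ],
  "gripper": [1,1,1,1,1,1,1,1,1,1,1,1]
}}

```text
clock: 22.5
position: [581.9, 84.8, 200.1]
ee_rot: [-0.006, 0.707, -0.707, 0.006]
contact_force: [-0.0, -0.1, -0.6]
gripper_width: 85.4
```

```bash
python3 - <<'E'
from h import *
w=snap("wrist");s=arm.read_state();print(s["clock"],s["position"])
r=rect(w,"blue",(582,84),40,75);print(r,rect(w,"blue",(580,231),6,92))
print(go(r[0],r[1],9,r[2]))
E
```

```text
22.55 [581.93009094  84.66520017 200.10265153]
(583.9, 83.6, 0.021, 130, 56, 3518) (580.1, 230.4, 0.027, 151, 86, 5096)
([-0.038, 3.822, 0.024], [0.003, -0.034, -0.001])
```

>>> {"op": "jog_arm", "data": {
  "translation": [
    [-0.04,1,0.02],
    [-0.04,2,0.02],
    [-0.04,3,0.02],
    [-0.04,3.6,0.02],
    [-0.04,3.82,0.02],
    [-0.04,3.82,0.02],
    [-0.04,3.82,0.02],
    [-0.04,3.82,0.02],
    [-0.04,3.82,0.02],
    [-0.04,3.82,0.02],
    [-0.04,3.82,0.02],
    [-0.04,3.82,0.02],
    [-0.04,3.82,0.02],
    [-0.04,3.82,0.02],
    [-0.04,3.65,0.02],
    [-0.04,3.2,0.02],
    [-0.04,2.4,0.02],
    [-0.04,1.6,0.02],
    [-0.04,1,0.02],
    [-0.04,1,0.02]
  ],
  "rot": [
    [0,0,0],
    [0,0,0],
    [0,0,0],
    [0,0,0],
    [0,0,0],
    [0,0,0],
    [0,0,0],
    [0,0,0],
    [0,0,0],
    [0,0,0],
    [0,0,0],
    [0,0,0],
    [0,0,0],
    [0,0,0],
    [0,0,0],
    [0,0,0],
    [0,0,0],
    [0,0,0],
    [0,0,0],
    [0,0,0]
  ],
  "gripper": [1,1,1,1,1,1,0.4,0.4,0.4,0.4,0.4,0.4,0.4,0.4,0.4,0.4,0.4,0.4,0.4,0.4]
}}

```text
clock: 24.55
position: [585.9, 84.3, 154.3]
ee_rot: [-0.003, 0.708, -0.706, 0.009]
contact_force: [1.5, 0.3, -6.6]
gripper_width: 55.2
```

```bash
python3 - <<'E'
from h import *
s=arm.read_state();print(s["clock"],s["position"],s["gripper_width"])
print(go(580,231,155,.022))
E
```

```text
24.55 [585.88496725  84.30468756 154.30721076] 55.152688886221924
([0.069, -0.005, -2.935], [0.023, -0.04, -0.06])
```

>>> {"op": "jog_arm", "data": {
  "translation": [
    [0.07,0,-2.93],
    [0.07,0,-2.93],
    [0.07,0,-2.93],
    [0.07,0,-2.93],
    [0.07,0,-2.93],
    [0.07,0,-2.93],
    [0.07,0,-2.93],
    [0.07,0,-2.93]
  ],
  "rot": [
    [0.02,-0.04,-0.06],
    [0.02,-0.04,-0.06],
    [0.02,-0.04,-0.06],
    [0.02,-0.04,-0.06],
    [0.02,-0.04,-0.06],
    [0.02,-0.04,-0.06],
    [0.02,-0.04,-0.06],
    [0.02,-0.04,-0.06]
  ],
  "gripper": [0.4,0.4,0.4,0.4,0.4,0.4,0.4,0.4]
}}

```text
clock: 25.35
position: [579.8, 229.4, 154.2]
ee_rot: [0.008, -0.707, 0.707, -0.007]
contact_force: [0.3, 0.3, -7.4]
gripper_width: 54.9
```

```bash
python3 - <<'E'
from h import *
w=snap("wrist","w11.png");s=arm.read_state();print(s["clock"],s["position"],s["gripper_width"])
print(go(580,230.8,16.5,.024))
E
```

```text
25.4 [579.95698433 229.62021156 154.50097034] 54.571292307888314
([-0.003, 2.76, -0.023], [0.002, -0.026, 0.004])
```

View pics/w11.png

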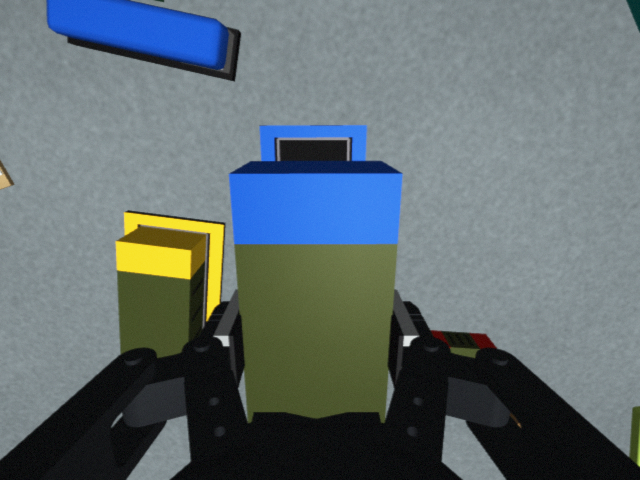

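Blue is held centred, with the pad's far edge at row 126, columns 260–366. I'll lower it.

>>> {"op": "jog_arm", "data": {
  "translation": [
    [0,1,-0.02],
    [0,1.8,-0.02],
    [0,2.4,-0.02],
    [0,2.62,-0.02],
    [0,2.75,-0.02],
    [0,2.75,-0.02],
    [0,2.75,-0.02],
    [0,2.75,-0.02],
    [0,2.75,-0.02],
    [0,2.75,-0.02],
    [0,2.75,-0.02],
    [0,2.75,-0.02],
    [0,2.75,-0.02],
    [0,2.75,-0.02],
    [0,2,-0.02],
    [0,1,-0.02],
    [0,0,-0.02],
    [0,-1,-0.02],
    [0,-1,-0.02],
    [0,-1,-0.02]
  ],
  "rot": [
    [0,-0.02,0],
    [0,-0.02,0],
    [0,-0.02,0],
    [0,-0.02,0],
    [0,-0.02,0],
    [0,-0.02,0],
    [0,-0.02,0],
    [0,-0.02,0],
    [0,-0.02,0],
    [0,-0.02,0],
    [0,-0.02,0],
    [0,-0.02,0],
    [0,-0.02,0],
    [0,-0.02,0],
    [0,-0.02,0],
    [0,-0.02,0],
    [0,-0.02,0],
    [0,-0.02,0],
    [0,-0.02,0],
    [0,-0.02,0]
  ],
  "gripper": [0.4,0.4,0.4,0.4,0.4,0.4,0.4,1,1,1,1,1,1,1,1,1,1,1,1,1]
}}

```text
clock: 27.4
position: [580.2, 231.0, 206.1]
ee_rot: [-0.007, 0.708, -0.706, 0.009]
contact_force: [0.3, -0.5, -0.4]
gripper_width: 85.4
```

>>> {"op": "jog_arm", "data": {
  "translation": [
    [0,-1,2],
    [0,-1,3],
    [0,-1,3],
    [0,-1,3],
    [0,-1,3],
    [0,-1,3]
  ],
  "rot": [
    [0,0,0],
    [0,0,0],
    [0,0,0],
    [0,0,0],
    [0,0,0],
    [0,0,0]
  ],
  "gripper": [1,1,1,1,1,1]
}}

```text
clock: 28.0
position: [583.0, 81.2, 253.9]
ee_rot: [-0.008, 0.708, -0.706, 0.008]
contact_force: [-1.0, 1.0, 0.9]
gripper_width: 85.4
```

```bash
python3 - <<'E'
from h import *
w=snap("wrist","w12.png");s=arm.read_state();print(s["clock"],s["position"])
sd=snap("side","side1.png")
for n in("red","white","blue","yellow"):
  for k in("pack_","pad_"):
    for cam,q in(("wrist",w),("side",sd)):
      print(k+n,cam,[(round(x["score"],2),(q[2]@x["centre"]+q[3]).round(0).tolist()) for x in spotter.look_for(cam,k+n)[:2]])
a=cv2.imread("pics/w12.png");b=cv2.imread("pics/side1.png")[150:480,150:450]
cv2.imwrite("pics/fin.png",np.hstack([cv2.resize(a,(400,300)),cv2.resize(b,(400,300))]))
E
```

```text
28.05 [583.10823026  81.71563676 254.04375564]
pack_red wrist [(0.94, [752.0, -6.0, 36.0]), (0.7, [443.0, 186.0, 27.0])]
pack_red side [(0.78, [433.0, 193.0, 21.0]), (0.77, [481.0, -377.0, 40.0])]
pad_red wrist [(0.75, [428.0, -323.0, 11.0])]
pad_red side [(0.8, [462.0, -382.0, 2.0]), (0.56, [473.0, 322.0, 7.0])]
pack_white wrist [(0.64, [582.0, -213.0, 41.0])]
pack_white side [(0.78, [575.0, -235.0, 40.0])]
pad_white wrist [(0.64, [599.0, -195.0, 4.0])]
pad_white side [(0.79, [554.0, -241.0, 3.0])]
pack_blue wrist [(0.85, [587.0, 224.0, 48.0])]
pack_blue side [(0.93, [575.0, 207.0, 46.0])]
pad_blue wrist [(0.84, [613.0, 197.0, 9.0])]
pad_blue side [(0.9, [565.0, 192.0, 4.0])]
pack_yellow wrist [(0.58, [511.0, 346.0, 46.0]), (0.37, [598.0, -196.0, 5.0])]
pack_yellow side [(0.96, [497.0, 336.0, 41.0])]
pad_yellow wrist [(0.59, [531.0, 325.0, 3.0])]
pad_yellow side [(0.49, [474.0, 324.0, 6.0])]
```

View pics/fin.png

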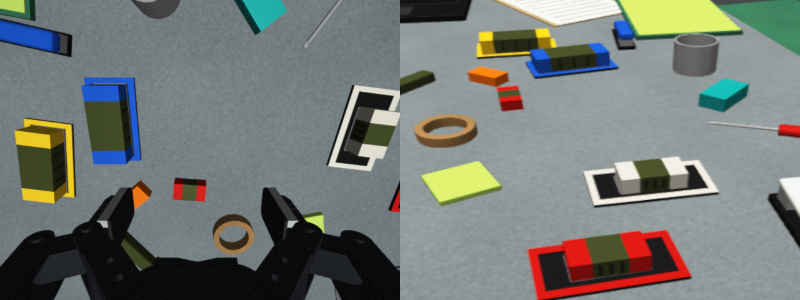

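All four packs lie flat and centred on their own pads, with the gripper clear. I'll hand it in.

```bash
python3 - <<'E'
from h import *
w=snap("wrist"); print("padblue",rect(w,"blue",(580,230.5),6,95),"packblue@46",rect(w,"blue",(580,230.5),46,72))
print(job_done())
E
```

```text
padblue (576.7, 233.1, 0.026, 157, 92, 5412) packblue@46 (583.6, 217.6, 0.026, 137, 82, 4577)
the job is handed in; nothing more can be done
None
```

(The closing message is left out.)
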